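Seat a sensor drive unit in a cam cover and clamp it

TASK

Lift the sensor drive unit out of the plywood parts block and put its stem into the empty round bore of the aluminium cam cover; then, pressing down only lightly (a few newtons, never 25 N), turn it until its tang drops into the hidden slot, stop turning at once, and push it down gently until its flange sits flush. Finally swing the hold-down clamp over the flange as far as it goes, let go, and leave the spanner, gear and oil can where they are.

Things in the scene. Friction and masses are not known exactly. Their poses are not given: they have to be found in the camera images.
- unit: sensor drive unit, about 0.28 kg, standing upright by its flange in a 50 mm tall, 100 mm square plywood block. Origin: centre of the flange's underside, z up its axis. Round flange 64 mm dia, z 0 to 6 mm; stem below it 30 mm dia, 30 mm long, foot chamfered, then the tang
- head (a point): centre of the unit's black rectangular head (26 mm above the unit's origin; unit's axes): 32 mm in x, 30 mm in y, 40 mm tall (to 46 mm above the origin). Grip its two faces across y. A plug socket sticks out of it to +x, to 33 mm from the axis, 18 mm wide, 25 to 39 mm above the origin
- tang (a point): lower end of the unit's flat tang, on the axis 40 mm below the unit's origin (unit's axes): 22 mm long in x, 6 mm thick in y, 10 mm deep. The same after a half turn
- cover: fixed aluminium cam cover. Origin: on the bench under the bore's axis, z up. Round the bore an 84 mm square tower with a flat deck 70 mm above the bench; the rest, 170 x 320 mm and 46 mm tall (camshaft on it to 60 mm), runs to +y from y = 40 mm
- bore (a point): centre of the mouth of the bore, at deck level; axes as the cover's. Bore 31.6 mm dia with a 2 mm chamfer, open down to the dog
- dog (a point): point on the bore's axis, 31 mm below the deck: top of the slotted drive dog there (axes are the cover's, NOT the slot's). Straight slot 9 mm wide, 11 mm deep, in an unmeasured direction within 35 degrees either side of the cover's x axis; its shaft is locked. The dog is sprung: it yields down 4 mm (2 N at first, 7 N fully down, then hard)
- seat (a point): same point as the bore's mouth. A tang not in line with the slot lands on the dog with the flange 9 mm above this, and stops hard at 5 mm. Once in line (within about 5 degrees) the dog springs up round the tang, the down load vanishes and the unit goes on down to 0. Turning on after that, or pressing on with the dog fully down, builds up large forces
- clamp (a joint): angle of the hold-down clamp, rad: 0 to 0.15 (start) clear of the bore, 1.2 at its stop over the flange; grows counter-clockwise from above. Steel bar, underside 8 mm above the deck (2 mm above a seated flange); it stays where it is left, friction 0.04 N m. It cannot pass over a flange that is not seated
- clamp_hinge (a point): the clamp's vertical pivot axis, 62 mm to -x of the bore's axis in the cover's frame, at the bar's underside, 8 mm above the deck
- clamp_pin (a point): centre of the top of the clamp's upright pin, 10 mm dia, 36 mm tall above the bar (top 49 mm above the deck), 35 mm from the pivot on the tail side. At angle q it lies from the pivot towards (-cos(1.2-q), sin(1.2-q)) in the cover's x, y. Push it, or pinch it from above and lead it round
- spanner: loose spanner, 200 mm, lying on the bench; leave alone
- gear: loose steel timing gear, 80 mm dia, 24 mm tall; leave alone
- oilcan: oil can 60 mm dia, 110 mm tall, standing; leave alone
Not all that is in view belongs to the job. What is shaped like the unit but blue, purple or turquoise is not meant.

How it is judged:
On the way, in this order (a step that is already met when the one before it is completed fails the run):
1. the unit's stem is in the bore: origin within 5 mm of the bore's axis and less than 20 mm above the deck (horizontal distance between unit and bore below 0.005 m and z of unit in the frame of bore below 0.02 m), for 0.1 s.
2. the tang has dropped into the slot: flange within 2 mm of the deck, upright (horizontal distance between unit and bore below 0.003 m and z of unit in the frame of bore between -0.003 and 0.002 m and angle between unit's own z axis and vertical below 0.05 rad), for 0.2 s.
At the end, for the whole second after the job is handed in: the unit's flange lies within 2 mm of the deck, within 3 mm of the bore's axis, upright within 0.05 rad and at rest, and the clamp stands over it at more than 1.08 rad, at rest (all of step 2 and value of joint clamp above 1.08 rad and linear speed of unit below 0.01 m/s and velocity of joint clamp below 0.05 rad/s); the robot touches nothing.
It fails at once if the unit is pressed or turned with more than 25 N against the cover, its dog or its clamp while its flange is still over 2 mm above the deck (contact force between unit and cover above 25 N and horizontal distance between unit and bore below 0.06 m and z of unit in the frame of bore above 0.002 m).
It fails at once if a bystander is moved by more than 30 mm (distance of any of spanner, gear, oilcan from where it was at the start of the episode above 0.03 m).
It also fails if it takes over 72 s, if anything falls off the work surface, if the arm or the gripper's body presses on something with over 40 N, if the wrist force passes 120 N, or if a joint passes its speed limit or range.

ROBOT

A 6-joint arm with a two-finger parallel gripper is mounted at the origin on the work surface. World frame = base frame: x ahead of the robot, y to its left, z up, the work surface at z = 0. Lengths are in m, angles in rad, forces in N, time in s.
With the tool pointing down it reaches from about 0.4 to 0.825 m from the base axis. Payload 7 kg.
Tool frame: the origin (TCP) lies at the very end of the fingers, on their centre line; the grasp point (between the pads) lies manip.pinch_z behind it (manip.pinch_z is the distance from the TCP to the grasp point, in m); x points along the fingers, y is the direction in which the jaws open and shut, and the axes are right-handed (so a half turn about x gives the same grasp; the last joint's range is limited). The gripper opens to 88 mm and grips with 3 to 60 N. Pads are 19 mm wide; open, the fingers measure 130 mm over their backs; the gripper's body (78 mm by 193 mm) begins 47 mm behind the grasp point.
Start: joints at [1.635, 0.359, 0.012, 0, -1.224, -0.288], TCP at [0.15, 0.658, 0.195] pointing down, gripper open.
Joint ranges: [-3.07, 3.07], [-1.43, 2.12], [-1.02, 1.25], [-3.03, 1.67], [-3.05, -0], [-3.03, 3.03]. Speed limits (rad/s): [2.39, 2.39, 3.01, 3.14, 3.14, 3.14].

INTERFACE

Orientations are given as a unit quaternion [w, x, y, z].
In Python, from rig import manip gives the robot as it stands. The module is installed in compiled form; this text tells all that it offers.
- The arm moves only by the shell command python3 -m inch 'ROWS' [FORCE]. ROWS is text: rows parted by semicolons, each of 5 numbers parted by spaces: the shift along the world's x, y, z in mm, then the turn about the world's z in rad, then the closure, from -1 (fully open) to 1 (shut). In form: dx dy dz turn fingers; .... A call has exactly 5 rows; each row is the pose to reach, as a shift and turn from the pose measured when the call began; what a row does not reach only later rows make up. A row lasts 1/10 s, in which the tool goes at most 50 mm and 8.59 degrees, less where a joint would pass 70% of its speed; a pose out of reach is approached as far as the arm can. A call with a gripper value outside its range is refused whole. The fingers move at their own pace and stop on an object; FORCE is the grip in N (left out, the last holds). Time passes only in rows, so rows that repeat a pose let the fingers close, or fill a call up. It gives the time, the measured TCP pose, the force and the opening at its end, in the units of the state.
- manip.observe(): the state, without advancing time (a new reading comes with each control period).
- manip.read_camera(name): name is "scene" or "top" or "wrist"; returns a dict with "frame" (384x512x3 uint8, blue, green, red), "fx", "fy", "cx", "cy" (pixels), "dist_coeffs" ([k1, k2, p1, p2, k3] as OpenCV has them; the pictures are not rectified), "world_from_camera" (4x4, takes a point from camera to world coordinates); the wrist camera has in their place "mount" (4x4, takes a point from camera to tool coordinates, whose origin is the TCP and whose axes are the tool frame's). Camera axes: x right, y up, looking along -z (the intrinsics and any distortion apply to the point x, -y, -z); pixel columns grow to the right and rows downward; lengths in m; the calibration is good to about 2 mm. A picture is of the moment at which its call begins: read the wrist's pose just before it. There is no depth.
- manip.close_job(): hands the job in, once; it reports no verdict.
The state is a dict: "time": time; "q": joint angles; "qvel": joint speeds; "joint_efforts": joint torques, N m; "ee_pos": TCP position; "ee_rot": TCP orientation; "ft_force": force on the tool from outside, world axes, zero at the start; "moment": the same for the moment, N m; "opening": opening from 0.0 (shut) to 1.0 (fully open).
Only numpy, scipy, OpenCV 4.12 (cv2) and the standard library are available. Lean on these libraries where they do the work, as an engineer would, in place of code of your own. Each camera call takes 0.05 s, during which the arm holds its last target. There are 200 camera calls.

## Working session

There is one attempt and no reset: what is moved stays moved. The work goes in short steps, Python scripts to look and compute and a shell command to move; the robot and the scene stay as the last step left them, time stands still between calls to the robot, and variables do not carry over. Pictures are saved under pics/ and viewed, about 8 in all and at most 12, crops included, and the job is handed in when it is done.

```bash
mkdir -p pics; cat > h.py <<'E'
import numpy as np,cv2,json
from rig import manip
from scipy.spatial.transform import Rotation as R
def snap(name,fn):
    s=manip.observe(); c=manip.read_camera(name)
    f=np.array(c["frame"]); cv2.imwrite(f'pics/{fn}.png',f)
    if name=="wrist":
        T=np.eye(4);q=s["ee_rot"];T[:3,:3]=R.from_quat([q[1],q[2],q[3],q[0]]).as_matrix();T[:3,3]=s["ee_pos"]
        W=T@np.array(c["mount"])
    else: W=np.array(c["world_from_camera"])
    d=dict(K=[c["fx"],c["fy"],c["cx"],c["cy"]],D=list(map(float,c["dist_coeffs"])),W=W.tolist())
    json.dump(d,open(f'pics/{fn}.json','w')); return f
def ld(fn):
    d=json.load(open(f'pics/{fn}.json'));k=d["K"]
    return np.array([[k[0],0,k[2]],[0,k[1],k[3]],[0,0,1]]),np.array(d["D"]),np.array(d["W"])
def ray(fn,u,v):
    K,D,W=ld(fn); p=cv2.undistortPoints(np.array([[[u,v]]],float),K,D)[0,0]
    return W[:3,3],W[:3,:3]@np.array([p[0],-p[1],-1])
def atz(fn,u,v,z):
    o,d=ray(fn,u,v); return o+d*(z-o[2])/d[2]
def proj(fn,P):
    K,D,W=ld(fn); P=np.atleast_2d(np.array(P,float)); c=(P-W[:3,3])@W[:3,:3]
    c=c*[1,-1,-1]; return cv2.projectPoints(c,np.zeros(3),np.zeros(3),K,D)[0][:,0]
def st():
    s=manip.observe(); q=s["ee_rot"]; M=R.from_quat([q[1],q[2],q[3],q[0]]).as_matrix()
    print("t",round(s["time"],2),"p",np.round(s["ee_pos"],4),"y-axis yaw",round(np.arctan2(M[1,1],M[0,1]),4),"x",M[:,0].round(3),"F",np.round(s["ft_force"],1),"M",np.round(s["moment"],2),"op",round(s["opening"],3)); return s,M
E
python3 - <<'E'
from h import *
st(); print(manip.pinch_z)
a=snap("top","top0");b=snap("scene","sc0");c=snap("wrist","wr0")
cv2.imwrite('pics/tb.png',cv2.resize(a,(800,600),interpolation=cv2.INTER_CUBIC))
cv2.imwrite('pics/two.png',cv2.resize(np.hstack([b,c]),(800,300),interpolation=cv2.INTER_AREA))
E
```

```text
t 0.0 p [0.1497 0.6576 0.1941] y-axis yaw -1.7947 x [-0.    -0.002 -1.   ] F [ 0.4 -0.3 -0.1] M [-0.05  0.01  0.02] op 0.999
0.0188
```

View pics/tb.png

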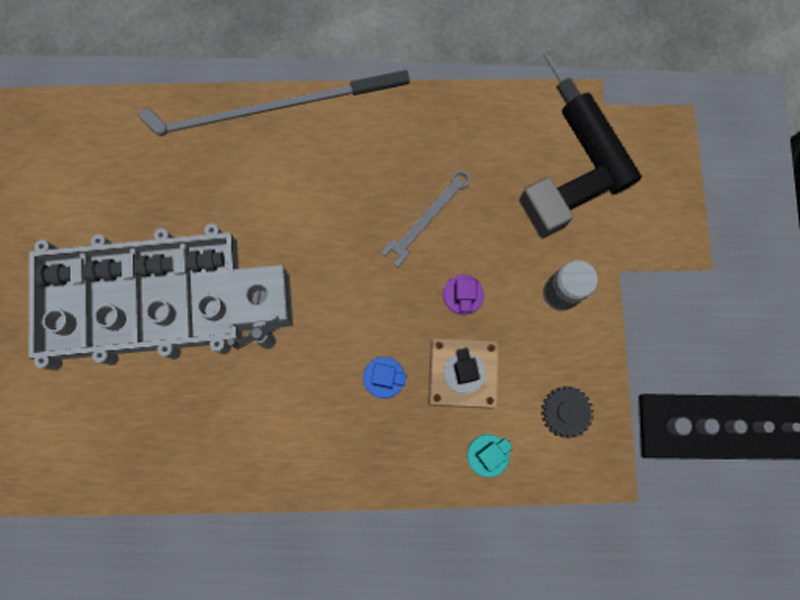

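View pics/two.png

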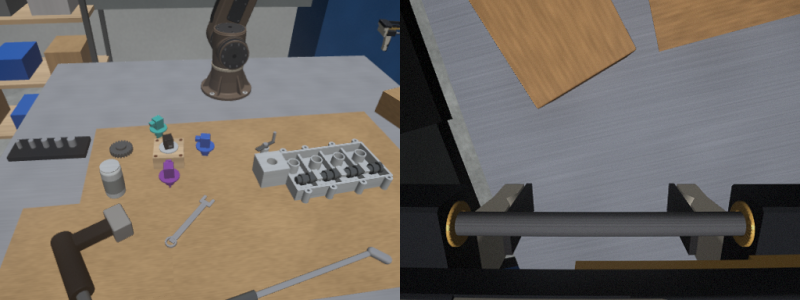

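The top view shows the plywood block with the black-headed, silver-flanged unit at (465,372). The lookalikes are blue (384,377), purple (463,294) and turquoise (489,455). The bore is at (257,295) and the clamp near (255,335). The black one in the plywood block fits the description, and I'll confirm it in an enlarged crop.

```bash
python3 - <<'E'
from h import *
s=1/1.5625
def a(u,v,z): return atz("top0",(u+.5)*s-.5,(v+.5)*s-.5,z).round(4)
print("cam",ld("top0")[2][:3,3])
for n,u,v,z in [("flange",465,372,.055),("head",467,369,.096),("socket",462,354,.09),("bore",257,295,.07),("blk1",432,340,.05),("blk2",497,342,.05),("blk3",495,407,.05),("blk4",430,404,.05),("tw tr",284,267,.07),("tw br",287,322,.07),("spanner",425,220,0),("oil",578,275,.11),("gear",567,411,.02),("purple",463,294,.0),("blue",384,377,0),("turq",489,455,0)]: print(n,a(u,v,z))
f=cv2.imread('pics/top0.png')
c1=cv2.resize(f[205:275,265:335],(400,400),interpolation=cv2.INTER_CUBIC)
c2=cv2.resize(f[160:230,125:195],(400,400),interpolation=cv2.INTER_CUBIC)
cv2.imwrite('pics/crop.png',np.hstack([c1,c2]))
E
```

```text
cam [ 0.3888799  -0.15222939  1.03398653]
flange [ 0.4753 -0.2651  0.055 ]
head [ 0.4761 -0.2632  0.096 ]
socket [ 0.4986 -0.2566  0.09  ]
bore [0.5846 0.052  0.07  ]
blk1 [ 0.5239 -0.215   0.05  ]
blk2 [ 0.5227 -0.3149  0.05  ]
blk3 [ 0.4237 -0.3111  0.05  ]
blk4 [ 0.4266 -0.2128  0.05  ]
tw tr [0.629  0.0133 0.07  ]
tw br [0.5441 0.0046 0.07  ]
spanner [ 0.732  -0.2048  0.    ]
oil [ 0.6165 -0.4262  0.11  ]
gear [ 0.4203 -0.4288  0.02  ]
purple [ 0.6074 -0.2682  0.    ]
blue [ 0.4699 -0.1422  0.    ]
turq [ 0.3508 -0.3092  0.    ]
```

View pics/crop.png

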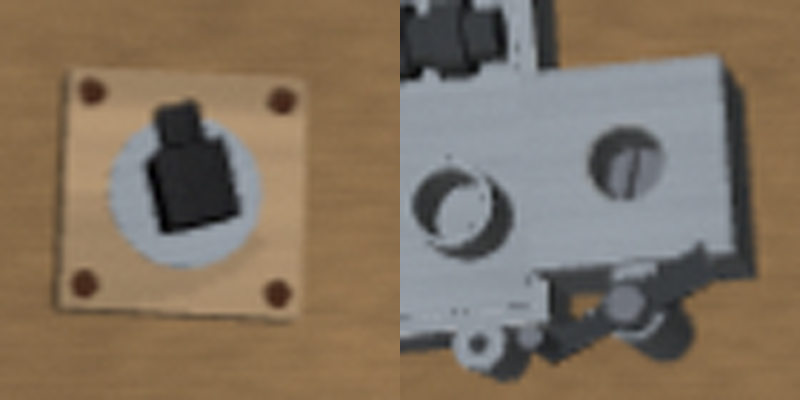

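Confirmed: the black-headed unit on the silver flange sits in the block, with its socket pointing up and slightly left. The bore, with a slot visible inside it, is at (627,162) in the crop. Next I move over the bore for a close look.

```bash
python3 -m inch '29 -40 10 0.1 -1; 58 -80 20 0.2 -1; 87 -120 30 0.3 -1; 116 -160 40 0.4 -1; 145 -200 50 0.45 -1'
python3 -m inch '29 -40 0 0 -1; 58 -80 0 0 -1; 87 -120 0 0 -1; 116 -160 0 0 -1; 145 -200 0 0 -1'
python3 -m inch '29 -40 0 0 -1; 58 -80 0 0 -1; 87 -120 0 0 -1; 100 -160 0 0 -1; 100 -160 0 0 -1'
python3 - <<'E'
from h import *
s,M=st(); c=manip.read_camera("wrist"); print(np.array(c["mount"]).round(4),c["fx"],c["cx"],c["cy"]); print(np.round(s["q"],3))
snap("wrist","w1")
print(proj("w1",[[.5846,.052,.07]]))
E
```

```text
time: 0.65
ee_pos: [0.2942, 0.4576, 0.2442]
ee_rot: [0.082, 0.702, 0.081, -0.702]
ft_force: [0.9, 0.0, 1.0]
opening: 1.005
time: 1.15
ee_pos: [0.4398, 0.2557, 0.2443]
ee_rot: [0.082, 0.703, 0.081, -0.702]
ft_force: [0.3, 1.1, 0.4]
opening: 0.998
time: 1.65
ee_pos: [0.5407, 0.0916, 0.2437]
ee_rot: [-0.08, -0.702, -0.079, 0.703]
ft_force: [0.3, -0.1, 0.2]
opening: 1.0
t 1.65 p [0.5407 0.0916 0.2437] y-axis yaw -1.3448 x [-0.001 -0.002 -1.   ] F [ 0.3 -0.1  0.2] M [ 0.01  0.02 -0.01] op 1.0
[[ 6.000e-04  2.790e-01 -9.603e-01 -1.898e-01]
 [ 1.000e+00 -1.300e-03  2.000e-04  1.000e-03]
 [-1.200e-03 -9.603e-01 -2.790e-01 -7.510e-02]
 [ 0.000e+00  0.000e+00  0.000e+00  1.000e+00]] 340.1770557543087 256.0886641855342 196.8952393611436
[ 0.526  0.122 -0.192  0.002 -1.259  1.27 ]
[[302.4212661  138.46407087]]
```

View pics/w1.png

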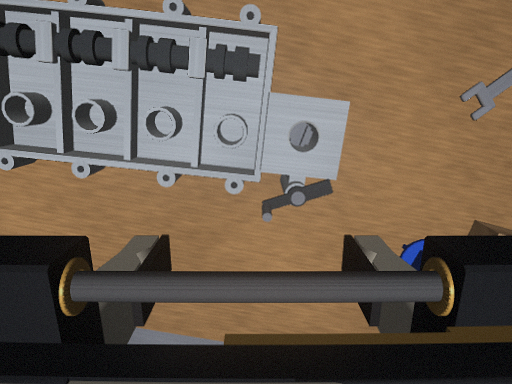

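The wrist view shows the bore at (303,136) with the slot inside tilted up-right, the clamp pivot near (297,197) and its pin end at (266,212). I'll go lower to measure.

```bash
python3 -m inch '0 -10 -30 0 -1; 5 -20 -60 0 -1; 5 -25 -80 0 -1; 5 -25 -80 0 -1; 5 -25 -80 0 -1'
python3 - <<'E'
from h import *
st(); f=snap("wrist","w2")
u,v=proj("w2",[[.5846,.052,.07]])[0]; print(u,v)
u,v=int(u),int(v)
u0,v0=max(u-100,0),max(v-75,0); print(u0,v0)
cv2.imwrite('pics/w2c.png',cv2.resize(f[v0:v0+150,u0:u0+200],(800,600),interpolation=cv2.INTER_CUBIC))
E
```

```text
time: 2.25
ee_pos: [0.545, 0.0704, 0.1646]
ee_rot: [-0.081, -0.702, -0.08, 0.703]
ft_force: [1.0, 0.7, 1.0]
opening: 1.001
t 2.25 p [0.545  0.0704 0.1646] y-axis yaw -1.3415 x [ 0.    -0.001 -1.   ] F [1.  0.7 1. ] M [-0.04 -0.1  -0.02] op 1.001
287.14478272778246 148.84369430662295
187 73
```

View pics/w2c.png

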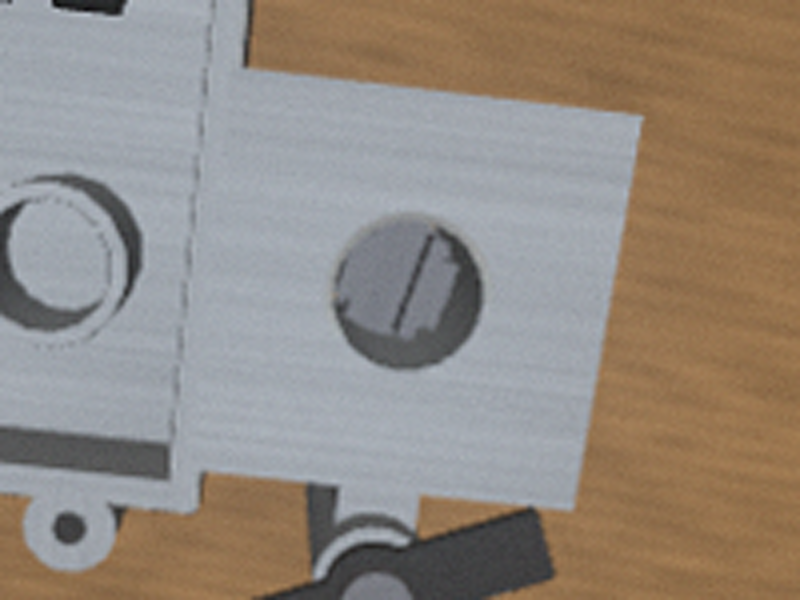

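```bash
python3 - <<'E'
from h import *
def a(u,v,z): return atz("w2",187+(u+.5)/4-.5,73+(v+.5)/4-.5,z)
b=a(408,291,.07); print("bore",b)
for n,p,q,z in [("slot",(397,330),(434,232),.039),("right edge",(574,510),(641,115),.07),("top edge",(641,115),(246,70),.07),("left",(178,430),(215,5),.046)]:
    d=a(*q,z)-a(*p,z); print(n,np.arctan2(d[1],d[0]).round(3),np.linalg.norm(d[:2]).round(4))
print("slot pts",a(397,330,.039),a(434,232,.039))
print("dia",a(333,291,.07)-a(484,291,.07),a(408,212,.07)-a(408,368,.07))
print("hinge",a(380,598,.085))
print("tr",a(641,115,.07),"br",a(574,510,.07))
E
```

```text
bore [0.58769017 0.05152855 0.07      ]
slot -0.108 0.0239
right edge 0.127 0.0838
top edge 1.695 0.0802
left 0.127 0.0941
slot pts [0.57496824 0.04787146 0.039     ] [0.59876333 0.04529944 0.039     ]
dia [-0.007227   0.0306919  0.       ] [0.03146442 0.00824213 0.        ]
hinge [0.52548577 0.042729   0.085     ]
tr [0.63295737 0.01463707 0.07      ] br [0.54980185 0.00403963 0.07      ]
```

```bash
python3 -m inch '-16 -46 15 0 -1; -32 -92 15 0 -1; -48 -138 15 0 -1; -64 -184 15 0 -1; -80 -230 15 0 -1'
python3 -m inch '-15 -43 0 0 -1; -31 -86 0 0 -1; -31 -86 0 0 -1; -31 -86 0 0 -1; -31 -86 0 0 -1'
python3 - <<'E'
from h import *
s,M=st(); print(np.round(s["q"],3)); f=snap("wrist","w3")
u,v=proj("w3",[[.4755,-.2645,.06]])[0]; print(u,v)
u,v=int(u),int(v)
u0,v0=max(u-80,0),max(v-60,0); print(u0,v0)
cv2.imwrite('pics/w3c.png',cv2.resize(f[v0:v0+120,u0:u0+160],(800,600),interpolation=cv2.INTER_CUBIC))
E
```

```text
time: 2.8
ee_pos: [0.4659, -0.1603, 0.1824]
ee_rot: [0.082, 0.704, 0.081, -0.701]
ft_force: [0.6, -0.5, 0.5]
opening: 1.001
time: 3.3
ee_pos: [0.4358, -0.2457, 0.1834]
ee_rot: [0.083, 0.705, 0.081, -0.7]
ft_force: [-0.4, 0.2, 0.0]
opening: 0.997
t 3.3 p [ 0.4358 -0.2457  0.1834] y-axis yaw -1.3389 x [ 0.007 -0.001 -1.   ] F [-0.4  0.2  0. ] M [ 0.01 -0.    0.02] op 0.997
[-0.12   0.073 -0.388  0.    -1.103  1.922]
284.60086506937483 145.29827732632378
204 85
```

View pics/w3c.png

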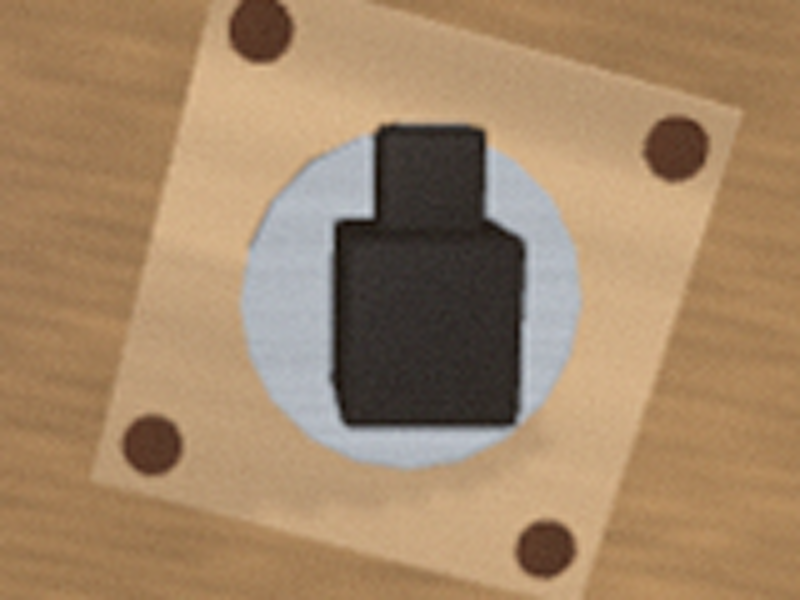

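The crop shows the flange circle centred at (411,297) and the head with its socket pointing straight up the image, so the jaws are already nearly aligned.

```bash
python3 - <<'E'
from h import *
def a(u,v,z): return atz("w3",204+(u+.5)/5-.5,85+(v+.5)/5-.5,z)
print("flange",a(411,297,.056), "dia",a(241,297,.056)-a(581,297,.056),a(411,127,.056)-a(411,468,.056))
for n,p,q,z in [("sockL",(377,218),(377,132),.089),("sockR",(485,218),(486,132),.089),("headR",(518,418),(525,245),.096),("headbot",(517,424),(345,424),.096)]:
    d=a(*q,z)-a(*p,z); print(n,np.arctan2(d[1],d[0]).round(3),np.linalg.norm(d[:2]).round(4))
# predicted outlines
O=np.array([.4755,-.2645,.05])
g=a(411,297,.056)
for yaw in (.2,.24):
  Rz=R.from_euler('z',yaw).as_matrix()
  P=[[16,15,46],[16,-15,46],[-16,-15,46],[-16,15,46],[33,9,39],[33,-9,39]]
  p=proj("w3",(np.array(P)/1000)@Rz.T+[g[0],g[1],.05]); print(yaw,(((p-[204,85])+.5)*5).round(0).tolist())
E
```

```text
flange [ 0.47651459 -0.26573272  0.056     ] dia [-0.01466975  0.06164034  0.        ] [0.06132198 0.01604832 0.        ]
sockL 0.25 0.0138
sockR 0.255 0.0138
headR 0.233 0.0284
headbot 1.804 0.0286
0.2 [[345.0, 225.0], [531.0, 232.0], [517.0, 427.0], [337.0, 421.0], [385.0, 117.0], [496.0, 121.0]]
0.24 [[341.0, 229.0], [528.0, 228.0], [521.0, 423.0], [340.0, 424.0], [377.0, 119.0], [488.0, 118.0]]
```

```bash
python3 -m inch '20 -10 0 0.01 -0.4; 40.5 -20 -20 0.01 -0.4; 40.5 -20 -40 0.01 -0.4; 40.5 -20 -50 0.01 -0.4; 40.5 -20 -50 0.01 -0.4'
python3 -c "from h import *; st()"
```

```text
time: 3.85
ee_pos: [0.4757, -0.2641, 0.1319]
ee_rot: [0.086, 0.703, 0.086, -0.701]
ft_force: [-0.3, 0.2, -1.0]
opening: 0.706
t 3.85 p [ 0.4757 -0.2641  0.1319] y-axis yaw -1.3266 x [ 0.004 -0.    -1.   ] F [-0.3  0.2 -1. ] M [-0.06  0.03 -0.01] op 0.706
```

```bash
python3 -m inch '1 -1.6 -25 0 -0.4; 1 -1.6 -45 0 -0.4; 1 -1.6 -60 0 -0.4; 1 -1.6 -70 0 -0.4; 1 -1.6 -70 0 -0.4'
python3 -m inch '0 0 0 0 0.8; 0 0 0 0 0.8; 0 0 0 0 0.8; 0 0 0 0 0.8; 0 0 0 0 0.8' 35
python3 -c "from h import *; st()"
```

```text
time: 4.35
ee_pos: [0.4764, -0.2653, 0.0616]
ee_rot: [0.087, 0.703, 0.086, -0.701]
ft_force: [0.8, 0.2, 0.1]
opening: 0.698
time: 4.85
ee_pos: [0.4766, -0.2654, 0.062]
ee_rot: [0.087, 0.703, 0.086, -0.701]
ft_force: [0.4, 0.1, 1.0]
opening: 0.329
t 4.85 p [ 0.4766 -0.2654  0.062 ] y-axis yaw -1.3259 x [ 0.003 -0.    -1.   ] F [0.4 0.1 1. ] M [0.16 0.15 0.09] op 0.329
```

```bash
python3 -m inch '0 0 5 0 0.8; 0 0 20 0 0.8; 0 0 50 0 0.8; 0 0 90 0 0.8; 0 0 120 0 0.8'
python3 - <<'E'
from h import *
st(); f=snap("scene","s2"); u,v=map(int,proj("s2",[[.4766,-.2654,.17]])[0]); print(u,v)
w=snap("wrist","w4")
c=cv2.resize(f[max(v-50,0):v+50,max(u-50,0):u+50],(400,400),interpolation=cv2.INTER_CUBIC)
cv2.imwrite('pics/g.png',np.hstack([c,cv2.resize(w,(400,400))]))
E
```

```text
time: 5.35
ee_pos: [0.4766, -0.2655, 0.1842]
ee_rot: [0.087, 0.703, 0.086, -0.7]
ft_force: [0.7, -0.7, -2.5]
opening: 0.329
t 5.35 p [ 0.4766 -0.2655  0.1842] y-axis yaw -1.3258 x [ 0.004 -0.001 -1.   ] F [ 0.7 -0.7 -2.5] M [-0.1  -0.26 -0.06] op 0.329
211 149
```

View pics/g.png

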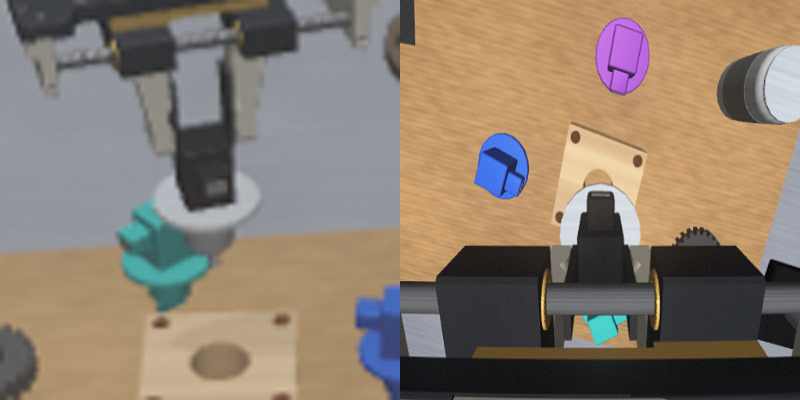

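Held level, with the flange in front of the jaws in the wrist view. I'll check its seating in the jaws from the flange outline.

```bash
python3 - <<'E'
from h import *
s,M=st(); p=np.array(s["ee_pos"]); Rz=R.from_euler('z',-1.3258+np.pi/2).as_matrix()
t=np.linspace(0,2*np.pi,361)
for off in (-.002,0,.002):
    P=np.c_[off+.032*np.cos(t),.032*np.sin(t),0*t-.006]@Rz.T+p   # flange top
    q=proj("w4",P); print(off,"top row",q[:,1].min().round(1),"cols",q[:,0].min().round(1),q[:,0].max().round(1))
g=cv2.cvtColor(cv2.imread('pics/w4.png'),cv2.COLOR_BGR2GRAY)
hsv=cv2.cvtColor(cv2.imread('pics/w4.png'),cv2.COLOR_BGR2HSV)
m=((hsv[...,1]<60)&(hsv[...,2]>110)).astype(np.uint8)
n,l,stt,ce=cv2.connectedComponentsWithStats(m)
k=l[190,285]; print("comp",stt[k] if k else l[185:200,285])
ys,xs=np.where(l==k)
for r in range(175,240,8):
    x=xs[ys==r]; print(r,x.min() if len(x) else None,x.max() if len(x) else None)
E
```

```text
t 5.45 p [ 0.479  -0.2663  0.1869] y-axis yaw -1.3255 x [ 0.011 -0.003 -1.   ] F [ 1.3  0.2 -1.7] M [-0.08 -0.15  0.  ] op 0.325
-0.002 top row 176.7 cols 202.6 305.3
0 top row 173.4 cols 202.4 305.4
0.002 top row 170.1 cols 202.3 305.5
comp [ 193  175  127   96 4096]
175 256 256
183 229 283
191 219 293
199 212 300
207 208 303
215 206 306
223 205 307
231 205 307
239 194 319
```

```bash
python3 -m inch '12 40 0 -0.05 0.8; 26 84 0 -0.1 0.8; 40 128 0 -0.15 0.8; 55 170 0 -0.25 0.8; 65 200 0 -0.35 0.8'
python3 -m inch '12 35 0 0 0.8; 26 78 0 0 0.8; 40 115 0 0 0.8; 43 117 0 0 0.8; 43 117 0 0 0.8'
python3 -c "from h import *; st()"
```

```text
time: 5.95
ee_pos: [0.5439, -0.0639, 0.1862]
ee_rot: [-0.036, 0.709, -0.04, -0.703]
ft_force: [0.2, -0.2, -3.3]
opening: 0.326
time: 6.45
ee_pos: [0.5865, 0.0541, 0.1849]
ee_rot: [-0.035, 0.708, -0.04, -0.704]
ft_force: [-0.4, 0.6, -3.2]
opening: 0.326
t 6.45 p [0.5865 0.0541 0.1849] y-axis yaw -1.677 x [ 0.006 -0.006 -1.   ] F [-0.4  0.6 -3.2] M [-0.03  0.15 -0.04] op 0.326
```

```bash
python3 -m inch '0.7 -1.8 -20 0 0.8; 0.7 -1.8 -40 0 0.8; 0.7 -1.8 -56 0 0.8; 0.7 -1.8 -56 0 0.8; 0.7 -1.8 -56 0 0.8'
python3 - <<'E'
from h import *
s,M=st(); f=snap("scene","s3"); u,v=map(int,proj("s3",[[.587,.0514,.09]])[0]); print(u,v)
w=snap("wrist","w5"); st()
c=cv2.resize(f[v-40:v+40,u-40:u+40],(400,400),interpolation=cv2.INTER_CUBIC)
cv2.imwrite('pics/g2.png',np.hstack([c,cv2.resize(w[90:290,156:356],(400,400))]))
E
```

```text
time: 6.95
ee_pos: [0.5869, 0.0512, 0.129]
ee_rot: [-0.035, 0.708, -0.04, -0.704]
ft_force: [1.1, 0.9, -1.8]
opening: 0.328
t 6.95 p [0.5869 0.0512 0.129 ] y-axis yaw -1.6779 x [ 0.005 -0.007 -1.   ] F [ 1.1  0.9 -1.8] M [ 0.02 -0.02  0.04] op 0.328
348 198
t 7.05 p [0.5878 0.0519 0.13  ] y-axis yaw -1.6774 x [ 0.008 -0.006 -1.   ] F [ 0.3  0.1 -2.4] M [-0.04 -0.04  0.02] op 0.327
```

View pics/g2.png

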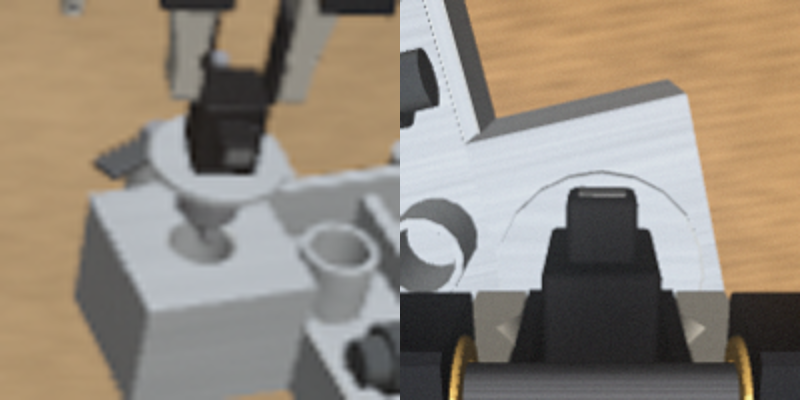

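```bash
python3 - <<'E'
from h import *
c=lambda P:(((proj("s3",P)-[308,158])+.5)*5).round(0).tolist()
b=np.array([.587,.0514,.07])
print("bore",c([b]),"tang end if TCP=b",c([b+[0,0,.008]]),"tang root",c([b+[0,0,.018]]),"flange",c([b+[0,0,.054]]),"1mm x,y",c([b+[.01,0,0]]),c([b+[0,.01,0]]))
f=cv2.imread('pics/s3.png')
cv2.imwrite('pics/g3.png',cv2.resize(f[185:225,325:375],(800,640),interpolation=cv2.INTER_CUBIC)[:600])
E
```

```text
bore [[197.0, 238.0]] tang end if TCP=b [[200.0, 226.0]] tang root [[203.0, 210.0]] flange [[216.0, 152.0]] 1mm x,y [[203.0, 252.0]] [[218.0, 237.0]]
```

View pics/g3.png

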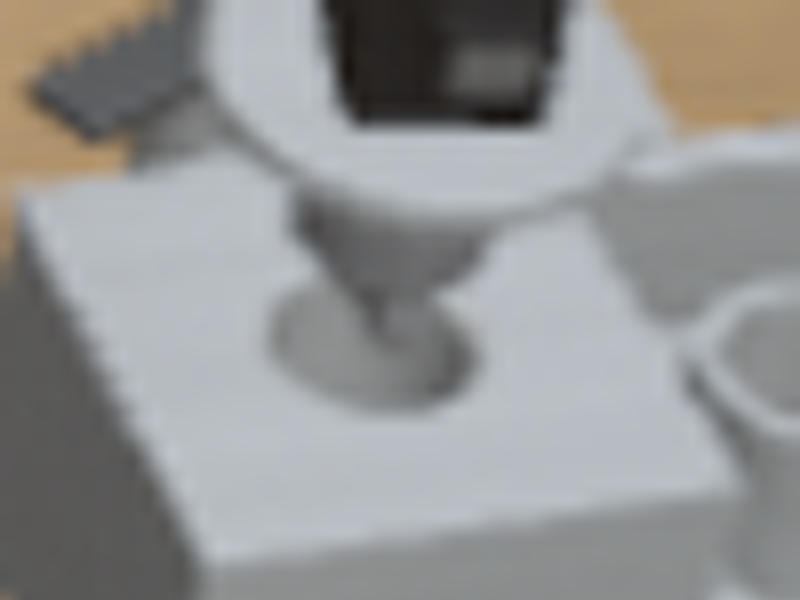

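The stem foot sits over the bore, within about 0.5 mm sideways of the predicted offset, so I'll descend slowly while watching the force.

```bash
python3 -m inch '-0.4 0 -2 0 0.8; -0.4 0 -4 0 0.8; -0.4 0 -6 0 0.8; -0.4 0 -8 0 0.8; -0.4 0 -10 0 0.8'
python3 -c "from h import *; st()"
python3 -m inch '0 0 -1 0 0.8; 0 0 -2 0 0.8; 0 0 -3 0 0.8; 0 0 -4 0 0.8; 0 0 -5 0 0.8'
python3 -c "from h import *; st()"
```

```text
time: 7.55
ee_pos: [0.5873, 0.052, 0.1198]
ee_rot: [-0.036, 0.709, -0.04, -0.703]
ft_force: [0.6, 0.4, -2.0]
opening: 0.33
t 7.55 p [0.5873 0.052  0.1198] y-axis yaw -1.6774 x [ 0.007 -0.006 -1.   ] F [ 0.6  0.4 -2. ] M [ 0.05  0.02 -0.02] op 0.33
time: 8.05
ee_pos: [0.5873, 0.052, 0.1148]
ee_rot: [-0.036, 0.709, -0.04, -0.703]
ft_force: [-0.5, -0.2, -1.6]
opening: 0.327
t 8.05 p [0.5873 0.052  0.1148] y-axis yaw -1.6774 x [ 0.007 -0.006 -1.   ] F [-0.5 -0.2 -1.6] M [-0.01  0.1  -0.01] op 0.327
```

```bash
python3 -m inch '0 0 -1 0 0.8; 0 0 -2 0 0.8; 0 0 -3 0 0.8; 0 0 -4 0 0.8; 0 0 -5 0 0.8'
python3 -c "from h import *; st()"
```

```text
time: 8.55
ee_pos: [0.5873, 0.0519, 0.1097]
ee_rot: [-0.036, 0.709, -0.04, -0.703]
ft_force: [1.0, -0.3, -2.9]
opening: 0.329
t 8.55 p [0.5873 0.0519 0.1097] y-axis yaw -1.6773 x [ 0.007 -0.006 -1.   ] F [ 1.  -0.3 -2.9] M [-0.01  0.01 -0.02] op 0.329
```

```bash
python3 -m inch '0 0 -1 0 0.8; 0 0 -2 0 0.8; 0 0 -3 0 0.8; 0 0 -4 0 0.8; 0 0 -4 0 0.8'
python3 -c "from h import *; st()"
```

```text
time: 9.05
ee_pos: [0.5872, 0.0519, 0.1055]
ee_rot: [-0.036, 0.709, -0.04, -0.703]
ft_force: [0.4, -0.6, -2.0]
opening: 0.331
t 9.05 p [0.5872 0.0519 0.1055] y-axis yaw -1.6774 x [ 0.007 -0.006 -1.   ] F [ 0.4 -0.6 -2. ] M [-0.02  0.05 -0.  ] op 0.331
```

```bash
python3 -m inch '0 0 -1.5 0 0.8; 0 0 -3 0 0.8; 0 0 -4.5 0 0.8; 0 0 -6 0 0.8; 0 0 -7.5 0 0.8'
python3 -c "from h import *; st()"
```

```text
time: 9.55
ee_pos: [0.5872, 0.0519, 0.0978]
ee_rot: [-0.036, 0.709, -0.04, -0.703]
ft_force: [-0.7, 0.1, -3.3]
opening: 0.328
t 9.55 p [0.5872 0.0519 0.0978] y-axis yaw -1.6774 x [ 0.007 -0.006 -1.   ] F [-0.7  0.1 -3.3] M [-0.02  0.05 -0.01] op 0.328
```

```bash
python3 -m inch '0 0 -1 0 0.8; 0 0 -2 0 0.8; 0 0 -3 0 0.8; 0 0 -4 0 0.8; 0 0 -5 0 0.8'
python3 -c "from h import *; st()"
```

```text
time: 10.05
ee_pos: [0.5872, 0.0519, 0.0928]
ee_rot: [-0.036, 0.709, -0.04, -0.703]
ft_force: [0.2, 0.2, -2.7]
opening: 0.325
t 10.05 p [0.5872 0.0519 0.0928] y-axis yaw -1.6774 x [ 0.007 -0.006 -1.   ] F [ 0.2  0.2 -2.7] M [ 0.04  0.04 -0.03] op 0.325
```

```bash
python3 -m inch '0 0 -0.8 0 0.8; 0 0 -1.6 0 0.8; 0 0 -2.4 0 0.8; 0 0 -3.2 0 0.8; 0 0 -3.2 0 0.8'
python3 -c "from h import *; st()"
```

```text
time: 10.55
ee_pos: [0.5871, 0.0519, 0.0894]
ee_rot: [-0.036, 0.709, -0.04, -0.704]
ft_force: [-0.3, 0.2, -2.3]
opening: 0.324
t 10.55 p [0.5871 0.0519 0.0894] y-axis yaw -1.6774 x [ 0.007 -0.006 -1.   ] F [-0.3  0.2 -2.3] M [ 0.02  0.03 -0.01] op 0.324
```

```bash
python3 -m inch '0 0 -0.5 0 0.8; 0 0 -1 0 0.8; 0 0 -1.5 0 0.8; 0 0 -1.5 0 0.8; 0 0 -1.5 0 0.8'
python3 -c "from h import *; st()"
```

```text
time: 11.05
ee_pos: [0.5871, 0.0519, 0.0879]
ee_rot: [-0.036, 0.709, -0.04, -0.704]
ft_force: [0.6, 0.1, -4.1]
opening: 0.329
t 11.05 p [0.5871 0.0519 0.0879] y-axis yaw -1.6773 x [ 0.007 -0.006 -1.   ] F [ 0.6  0.1 -4.1] M [0.07 0.03 0.02] op 0.329
```

```bash
python3 -m inch '0 0 -0.5 0 0.8; 0 0 -1 0 0.8; 0 0 -1.5 0 0.8; 0 0 -2 0 0.8; 0 0 -2 0 0.8'
python3 -c "from h import *; st()"
```

```text
time: 11.55
ee_pos: [0.5871, 0.0519, 0.0858]
ee_rot: [-0.036, 0.709, -0.04, -0.704]
ft_force: [-0.6, -0.7, -3.0]
opening: 0.327
t 11.55 p [0.5871 0.0519 0.0858] y-axis yaw -1.6774 x [ 0.007 -0.006 -1.   ] F [-0.6 -0.7 -3. ] M [ 0.   -0.02 -0.03] op 0.327
```

```bash
python3 -m inch '0 0 -0.5 0 0.8; 0 0 -1 0 0.8; 0 0 -1.5 0 0.8; 0 0 -2 0 0.8; 0 0 -2 0 0.8'
python3 -c "from h import *; st()"
```

```text
time: 12.05
ee_pos: [0.587, 0.0519, 0.0837]
ee_rot: [-0.036, 0.709, -0.04, -0.704]
ft_force: [0.0, 0.2, -2.4]
opening: 0.327
t 12.05 p [0.587  0.0519 0.0837] y-axis yaw -1.6774 x [ 0.007 -0.006 -1.   ] F [ 0.   0.2 -2.4] M [0.03 0.02 0.03] op 0.327
```

```bash
python3 -m inch '0 0 -0.4 0 0.8; 0 0 -0.8 0 0.8; 0 0 -1.2 0 0.8; 0 0 -1.2 0 0.8; 0 0 -1.2 0 0.8'
python3 -c "from h import *; st()"
```

```text
time: 12.55
ee_pos: [0.587, 0.0518, 0.0825]
ee_rot: [-0.036, 0.709, -0.04, -0.704]
ft_force: [-0.3, 0.3, -2.9]
opening: 0.323
t 12.55 p [0.587  0.0518 0.0825] y-axis yaw -1.6774 x [ 0.007 -0.006 -1.   ] F [-0.3  0.3 -2.9] M [ 0.02 -0.01 -0.02] op 0.323
```

```bash
python3 -m inch '0 0 -0.3 0 0.8; 0 0 -0.6 0 0.8; 0 0 -0.8 0 0.8; 0 0 -0.8 0 0.8; 0 0 -0.8 0 0.8'
python3 -c "from h import *; st()"
```

```text
time: 13.05
ee_pos: [0.5873, 0.0518, 0.082]
ee_rot: [-0.035, 0.709, -0.04, -0.703]
ft_force: [0.8, -2.0, 1.5]
opening: 0.331
t 13.05 p [0.5873 0.0518 0.082 ] y-axis yaw -1.6773 x [ 0.007 -0.006 -1.   ] F [ 0.8 -2.   1.5] M [-0.4   0.02 -0.02] op 0.331
```

Flange contact came at the expected height with about 4 N. One light press, then release and rise.

```bash
python3 -m inch '0 0 -0.3 0 0.8; 0 0 -0.3 0 0.8; 0 0 -0.3 0 0.1; 0 0 0 0 0.1; 0 0 0 0 0.1'
python3 -c "from h import *; st()"
python3 -m inch '0 0 10 0 0.1; 0 0 30 0 0.1; 0 0 60 0 0.1; -10 0 80 0 0.1; -20 0 80 0 0.1'
python3 - <<'E'
from h import *
st(); w=snap("wrist","w6"); st(); f=snap("scene","s6")
for h in (0,.006,.009): print(proj("w6",[[.587,.0514,.076+h]]))
cv2.imwrite('pics/g4.png',np.hstack([cv2.resize(w,(400,300)),cv2.resize(f[165:240,310:410],(400,300),interpolation=cv2.INTER_CUBIC)]))
E
```

```text
time: 13.55
ee_pos: [0.5873, 0.0519, 0.082]
ee_rot: [-0.036, 0.709, -0.04, -0.703]
ft_force: [-0.2, -0.1, 0.2]
opening: 0.445
t 13.55 p [0.5873 0.0519 0.082 ] y-axis yaw -1.6773 x [ 0.007 -0.006 -1.   ] F [-0.2 -0.1  0.2] M [0.05 0.04 0.05] op 0.445
time: 14.05
ee_pos: [0.5693, 0.0525, 0.1659]
ee_rot: [-0.036, 0.711, -0.039, -0.701]
ft_force: [1.4, 0.5, 0.5]
opening: 0.448
t 14.05 p [0.5693 0.0525 0.1659] y-axis yaw -1.677 x [ 0.013 -0.005 -1.   ] F [1.4 0.5 0.5] M [ 0.01 -0.08  0.03] op 0.448
t 14.1 p [0.5667 0.0522 0.1641] y-axis yaw -1.6774 x [ 0.01  -0.005 -1.   ] F [-2.9 -0.3 -1.9] M [-0.06  0.5  -0.03] op 0.452
[[253.73846199 171.18744898]]
[[253.71262974 172.59865819]]
[[253.69930904 173.32643274]]
```

View pics/g4.png

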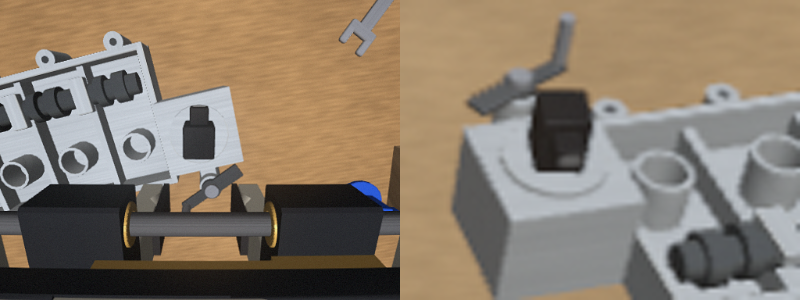

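The unit is seated flush: its flange ring lies flat on the deck in both views. Next I'll check the pin estimate against the earlier wrist picture w1.

```bash
python3 - <<'E'
from h import *
print(atz("w1",267,207,.119),atz("w1",266,213,.119), atz("w1",297,197,.085))
h=np.array([.5255,.0437])
for q in np.linspace(.15,1.2,8): a=2.067+q; print(round(q,2),(h+.035*np.array([np.cos(a),np.sin(a)])).round(4))
pp=[[.5044,.0717,z] for z in (.119,.09)]
print(proj("w1",pp),proj("s6",pp)) 
f=cv2.imread('pics/w1.png');g=cv2.imread('pics/s6.png')
for p in proj("w1",pp): cv2.circle(f,tuple(int(x) for x in p.round()),1,(0,0,255),-1)
for p in proj("s6",pp): cv2.circle(g,tuple(int(x) for x in p.round()),0,(0,0,255),-1)
cv2.imwrite('pics/g5.png',np.hstack([cv2.resize(f[175:235,240:320],(400,300),interpolation=cv2.INTER_CUBIC),cv2.resize(g[160:220,310:390],(400,300),interpolation=cv2.INTER_CUBIC)]))
st()
E
```

```text
[0.51689125 0.07596635 0.119     ] [0.51068532 0.07547428 0.119     ] [0.52455125 0.04375351 0.085     ]
0.15 [0.5044 0.0716]
0.3 [0.5005 0.0682]
0.45 [0.4971 0.0642]
0.6 [0.4944 0.0597]
0.75 [0.4923 0.0549]
0.9 [0.491  0.0498]
1.05 [0.4905 0.0446]
1.2 [0.4908 0.0393]
[[268.24024704 219.71998949]
 [267.28687974 210.34257324]] [[349.42770128 167.77014381]
 [347.57748915 176.94963511]]
t 14.15 p [0.5667 0.0521 0.163 ] y-axis yaw -1.6772 x [ 0.009 -0.005 -1.   ] F [-0.7 -0.4  0.3] M [ 0.01  0.   -0.03] op 0.447
```

View pics/g5.png

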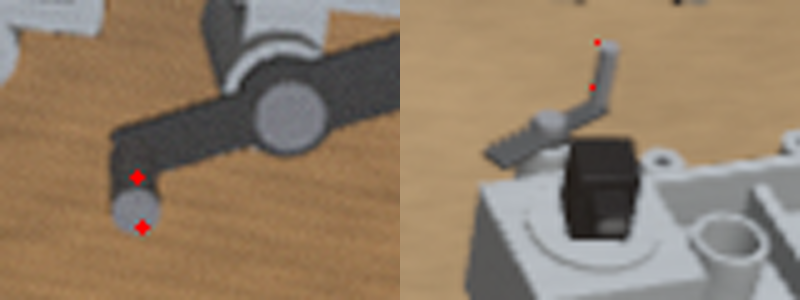

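The pin top sits at w1 pixel (267,217), giving about (0.507, 0.074) m. That puts the clamp at q ≈ 0.05. Next: move over it, descend with the jaws open, and pinch lightly.

```bash
python3 -m inch '-20 7 0 -0.1 0.2; -40 15 0 -0.2 0.2; -59.5 22 0 -0.29 0.2; -59.5 22 0 -0.29 0.2; -59.5 22 0 -0.29 0.2' 4
python3 -c "from h import *; st()"
```

```text
time: 14.65
ee_pos: [0.5071, 0.0743, 0.1628]
ee_rot: [-0.136, 0.696, -0.141, -0.691]
ft_force: [0.5, -0.1, 0.2]
opening: 0.398
t 14.65 p [0.5071 0.0743 0.1628] y-axis yaw -1.9649 x [ 0.007 -0.008 -1.   ] F [ 0.5 -0.1  0.2] M [ 0.04 -0.04 -0.02] op 0.398
```

```bash
python3 -m inch '0 0 -15 0 0.2; 0 0 -30 0 0.2; 0 0 -45 0 0.2; 0 0 -60 0 0.2; 0 0 -63 0 0.2'
python3 -m inch '0 0 0 0 1; 0 0 0 0 1; 0 0 0 0 1; 0 0 0 0 1; 0 0 0 0 1' 4
python3 -c "from h import *; st()"
```

```text
time: 15.15
ee_pos: [0.5065, 0.0735, 0.0977]
ee_rot: [-0.135, 0.695, -0.141, -0.692]
ft_force: [-0.3, 1.0, 0.3]
opening: 0.4
time: 15.65
ee_pos: [0.5068, 0.0736, 0.0982]
ee_rot: [-0.135, 0.695, -0.141, -0.691]
ft_force: [-0.0, 0.7, -0.1]
opening: 0.03
t 15.65 p [0.5068 0.0736 0.0982] y-axis yaw -1.9644 x [ 0.004 -0.009 -1.   ] F [-0.   0.7 -0.1] M [ 0.02  0.03 -0.02] op 0.03
```

The jaws closed to 2.6 mm, so they missed the pin. I'll triangulate the pin from three cameras (w1, s6, top0).

```bash
python3 - <<'E'
from h import *
def tri(obs):
    A=np.zeros((3,3));b=np.zeros(3)
    for n,u,v in obs:
        o,d=ray(n,u,v);d=d/np.linalg.norm(d);Q=np.eye(3)-np.outer(d,d);A+=Q;b+=Q@o
    p=np.linalg.solve(A,b); return p.round(4),[(proj(n,[p])[0]-[u,v]).round(1).tolist() for n,u,v in obs]
print("pin",tri([("w1",266.9,216.6),("s6",351.8,168.8)]),tri([("w1",266.9,216.6),("s6",351.8,168.8),("top0",147.4,218.6)]))
for n,u,v in [("w1",266.9,216.6),("s6",351.8,168.8),("top0",147.4,218.6)]: print(n,atz(n,u,v,.119).round(4))
print("hinge",[ (n,atz(n,u,v,.09).round(4)) for n,u,v in [("w1",297.7,198.3),("s6",339.4,183.5),("top0",164.4,213)]])
print("bore s0 check",proj("s6",[[.587,.0514,.07]]))
s,M=st(); f=snap("scene","s7"); 
d=cv2.absdiff(f,cv2.imread('pics/s6.png')).sum(2); print("diff at pin px",d[160:186:3,340:364:2])
# unwarped patches saved for later
E
```

```text
pin (array([0.5085, 0.0751, 0.1197]), [[-1.0, -1.2], [-0.6, -0.3]]) (array([0.507 , 0.0754, 0.1181]), [[-1.7, -0.4], [-0.7, -0.2], [0.0, -0.3]])
w1 [0.5073 0.0737 0.119 ]
s6 [0.509  0.0765 0.119 ]
top0 [0.5061 0.0752 0.119 ]
hinge [('w1', array([0.5246, 0.0436, 0.09  ])), ('s6', array([0.5286, 0.0445, 0.09  ])), ('top0', array([0.5235, 0.0443, 0.09  ]))]
bore s0 check [[346.97450516 205.14780667]]
t 15.65 p [0.5068 0.0736 0.0982] y-axis yaw -1.9644 x [ 0.004 -0.009 -1.   ] F [-0.   0.7 -0.1] M [ 0.02  0.03 -0.02] op 0.03
diff at pin px [[ 17  21  45 103  63  64 190 219  81  61  53   5]
 [  1   2   0  61  65  96 129 197  62  63  24   3]
 [  3   2   3  47  61 191  80 109  60  63   3   0]
 [  2   2   1   0   3   1   1   0   1  16   1   0]
 [  0   1   2   2   0   0   1   0   2   2   0   1]
 [  1   2   2   3   2   0   1   0   1   2   2   3]
 [  2   0   0   2   2   1   1   0   1   1   1   0]
 [  0   2   1   0   2   0   2   0   0   1   2   0]
 [  2   1   2   2   2   0   1   0   3   0   2   2]]
```

```bash
python3 - <<'E'
from h import *
st(); w=snap("wrist","w8"); s=cv2.imread('pics/s7.png'); t=snap("top","t8")
P=[[.5068,.0736,.098]]
us,vs=map(int,proj("s7",P)[0]); print("tcp s7",proj("s7",P),"pin",proj("s7",[[.507,.0752,.119]]),"w8",proj("w8",P),proj("w8",[[.507,.0752,.119]]),"t8",proj("t8",P))
ut,vt=map(int,proj("t8",P)[0])
a=cv2.resize(s[vs-50:vs+50,us-50:us+50],(400,400),interpolation=cv2.INTER_CUBIC)
b=cv2.resize(w,(400,300)); c=cv2.resize(t[vt-37:vt+38,ut-50:ut+50],(400,300),interpolation=cv2.INTER_CUBIC)
pad=np.zeros((200,400,3),np.uint8)
u=cv2.resize(w[180:320,130:380],(400,200))
cv2.imwrite('pics/last.png',np.hstack([np.vstack([a,u]),np.vstack([b,c])]))
E
```

```text
t 15.7 p [0.5067 0.0736 0.0981] y-axis yaw -1.9644 x [ 0.004 -0.009 -1.   ] F [-0.5 -0.5  0.1] M [0.   0.03 0.01] op 0.009
tcp s7 [[349.06936069 175.00312381]] pin [[351.08331475 168.33750514]] w8 [[254.6333388  229.61742037]] [[251.86533503 244.56420643]] t8 [[150.34905872 219.53286348]]
```

View pics/last.png

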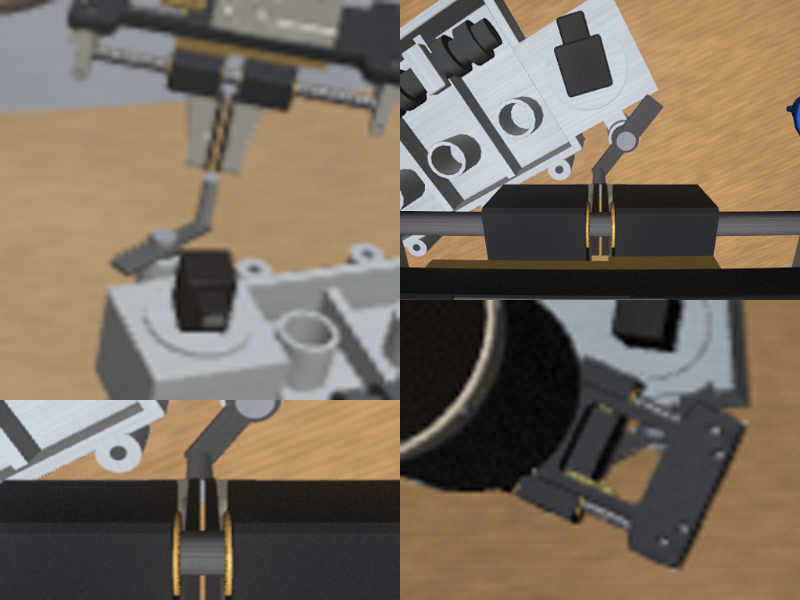

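The scene crop shows the closed fingertips ending at (212,172), right on top of the pin, whose top is at (212,176). The fingertips really end about 20 mm above the reported TCP; in g2 they also covered only the top of the head. So the jaws closed just over the pin. I'll open, go 11 mm lower (still above the bar even by the stated geometry), and pinch again.

```bash
python3 -m inch '0 0 4 0 0.2; 0 0 4 0 0.2; 0 0 4 0 0.2; 0 0 4 0 0.2; 0 0 4 0 0.2'
python3 -m inch '0.3 1.5 -4 0 0.2; 0.3 1.5 -8 0 0.2; 0.3 1.5 -12 0 0.2; 0.3 1.5 -15 0 0.2; 0.3 1.5 -15.5 0 0.2'
python3 -c "from h import *; st()"
python3 -m inch '0 0 0 0 1; 0 0 0 0 1; 0 0 0 0 1; 0 0 0 0 1; 0 0 0 0 1' 4
python3 -c "from h import *; st()"
```

```text
time: 16.3
ee_pos: [0.5066, 0.0735, 0.1019]
ee_rot: [-0.135, 0.695, -0.141, -0.692]
ft_force: [-0.3, 0.0, 0.2]
opening: 0.374
time: 16.8
ee_pos: [0.5065, 0.0749, 0.0858]
ee_rot: [-0.135, 0.695, -0.141, -0.692]
ft_force: [-0.8, -0.4, 0.2]
opening: 0.399
t 16.8 p [0.5065 0.0749 0.0858] y-axis yaw -1.9645 x [ 0.003 -0.01  -1.   ] F [-0.8 -0.4  0.2] M [0.02 0.11 0.03] op 0.399
time: 17.3
ee_pos: [0.5066, 0.0748, 0.0859]
ee_rot: [-0.135, 0.695, -0.141, -0.692]
ft_force: [0.3, -1.0, 0.1]
opening: 0.097
t 17.3 p [0.5066 0.0748 0.0859] y-axis yaw -1.9644 x [ 0.003 -0.01  -1.   ] F [ 0.3 -1.   0.1] M [-0.22 -0.03 -0.01] op 0.097
```

Now it's on the pin: the opening is 8.5 mm with a slight reaction. I'll lead it round the arc.

```bash
python3 -m inch '-2.9 -2 0 0 1; -5.5 -4.2 0 0 1; -7.9 -6.8 0 0 1; -10.2 -9.4 0 0 1; -10.2 -9.4 0 0 1'
python3 -c "from h import *; st()"
```

```text
time: 17.8
ee_pos: [0.4956, 0.0652, 0.0859]
ee_rot: [-0.135, 0.695, -0.141, -0.692]
ft_force: [-2.1, 3.4, 0.4]
opening: 0.1
t 17.8 p [0.4956 0.0652 0.0859] y-axis yaw -1.9646 x [ 0.002 -0.009 -1.   ] F [-2.1  3.4  0.4] M [1.16 0.82 0.06] op 0.1
```

```bash
python3 -m inch '-1.6 -3.1 0 0 1; -3 -6.2 0 0 1; -4.1 -9.4 0 0 1; -5 -12.7 0 0 1; -5 -12.7 0 0 1'
python3 -c "from h import *; st()"
python3 -m inch '-0.6 -3.4 0 0 1; -0.8 -6.9 0 0 1; -0.7 -9.5 0 0 1; -0.5 -10.5 0 0 1; -0.5 -10.5 0 0 1'
python3 -c "from h import *; st()"
```

```text
time: 18.3
ee_pos: [0.4905, 0.0518, 0.0859]
ee_rot: [-0.135, 0.695, -0.142, -0.692]
ft_force: [-0.1, 0.6, 0.8]
opening: 0.098
t 18.3 p [0.4905 0.0518 0.0859] y-axis yaw -1.965 x [ 0.002 -0.01  -1.   ] F [-0.1  0.6  0.8] M [0.29 0.34 0.03] op 0.098
time: 18.8
ee_pos: [0.49, 0.041, 0.086]
ee_rot: [-0.135, 0.695, -0.142, -0.692]
ft_force: [-0.5, 1.1, 0.7]
opening: 0.098
t 18.8 p [0.49  0.041 0.086] y-axis yaw -1.9652 x [ 0.002 -0.01  -1.   ] F [-0.5  1.1  0.7] M [0.25 0.17 0.03] op 0.098
```

```bash
python3 -m inch '0.1 -1 0 0 1; 0.2 -2 0 0 1; 0.3 -3 0 0 1; 0.3 -3 0 0 1; 0.3 -3 0 0 1'
python3 -c "from h import *; st()"
```

```text
time: 19.3
ee_pos: [0.4907, 0.0393, 0.086]
ee_rot: [-0.136, 0.695, -0.141, -0.692]
ft_force: [-2.2, 8.4, 1.3]
opening: 0.1
t 19.3 p [0.4907 0.0393 0.086 ] y-axis yaw -1.9651 x [ 0.003 -0.008 -1.   ] F [-2.2  8.4  1.3] M [ 3.21  0.73 -0.  ] op 0.1
```

That is the stop: (0.4907, 0.0393) is exactly the predicted q = 1.2 position, with 8 N of reaction. Relax, open, rise and check numerically.

```bash
python3 -m inch '0 0 0 0 0.3; 0 0 0 0 0.3; 0 0 0 0 0.3; 0 0 0 0 0.3; 0 0 0 0 0.3'
python3 -m inch '0 0 15 0 0.3; 0 0 40 0 0.3; 0 0 70 0 0.3; -20 0 95 0 0.3; -40 0 110 0 0.3'
python3 -m inch '0 0 0 0 0.3; 0 0 0 0 0.3; 0 0 0 0 0.3; 0 0 0 0 0.3; 0 0 0 0 0.3'
python3 - <<'E'
from h import *
st(); f=snap("scene","s9"); g=cv2.imread('pics/s6.png')
def pxl(P): return proj("s9",P).round(1).tolist()
bt=lambda q,r:[.5255-r*np.cos(2.067+q),.0437-r*np.sin(2.067+q),.083]
h=lambda q:[[.5255+.035*np.cos(2.067+q),.0437+.035*np.sin(2.067+q),z] for z in (.119,.10)]
print("pin@1.2",pxl(h(1.2)),"old",pxl(h(.05)))
d=cv2.absdiff(f,g).sum(2)
m=(d>60).astype(np.uint8); m[:150]=0
n,l,s,c=cv2.connectedComponentsWithStats(m)
for k in range(1,n):
    if s[k,4]>6: print(s[k],c[k].round(1))
# darkness at predicted new pin line / bar tip
for q in (1.2,1.05,.9,.05): print(q,[int(f[int(round(v)),int(round(u))].sum()) for u,v in pxl(h(q))],"bar tip px",[int(f[int(round(v)),int(round(u))].sum()) for u,v in pxl([bt(q,.02),bt(q,.03)])])
# unit shift check: head region template match
t=g[180:202,340:362]  # around head
r=cv2.matchTemplate(f[170:212,330:372],t,cv2.TM_CCOEFF_NORMED); print("head match",cv2.minMaxLoc(r)[1:4:2])
E
```

```text
time: 19.8
ee_pos: [0.4906, 0.039, 0.086]
ee_rot: [-0.136, 0.695, -0.141, -0.692]
ft_force: [-0.4, -1.3, 0.2]
opening: 0.35
time: 20.3
ee_pos: [0.451, 0.0391, 0.1977]
ee_rot: [-0.136, 0.695, -0.141, -0.691]
ft_force: [0.0, 1.5, 0.1]
opening: 0.348
time: 20.8
ee_pos: [0.451, 0.0389, 0.1969]
ee_rot: [-0.136, 0.695, -0.142, -0.692]
ft_force: [-0.6, 0.1, -0.0]
opening: 0.351
t 20.8 p [0.451  0.0389 0.1969] y-axis yaw -1.9661 x [ 0.003 -0.009 -1.   ] F [-0.6  0.1 -0. ] M [ 0.   -0.03 -0.02] op 0.351
pin@1.2 [[335.4, 165.1], [334.3, 171.1]] old [[350.5, 168.4], [349.3, 174.5]]
[339 150   3   8  18] [339.9 152.7]
[341 150   8  11  36] [345.9 155. ]
[363 150   6  11  55] [365.4 154.6]
[332 165   8  19  81] [335.3 174.8]
[343 168  10  18  82] [348.6 178. ]
[326 185  18  13  90] [334.7 190.4]
1.2 [434, 279] bar tip px [270, 141]
1.05 [453, 325] bar tip px [272, 239]
0.9 [416, 396] bar tip px [240, 351]
0.05 [413, 416] bar tip px [421, 429]
head match (0.921663224697113, (10, 10))
```

```bash
python3 -c "
from rig import manip
print(manip.close_job())"
```

```text
the job is handed in; nothing more can be done
None
```

I handed the job in at about 21 s of the 72 s allowed. The unit is seated in the bore and the clamp is over its flange at its stop. `close_job` gives no verdict, so the checks below are my own.

- **Insertion:** I measured the slot direction through the open bore with the wrist camera (about -0.11 rad in the world frame) and turned the unit to it before lowering. The tang went straight in without landing on the dog, so no turning search was needed. The flange met the deck at the expected height with about 4 N. The pictures after release show it flush and upright.
- **Clamp:** I pinched the pin and led it round until it stopped with about 8 N of reaction, at the position that fits 1.2 rad. A later scene image shows the pin there.
- **Rest of the scene:** After the clamp swing, the unit's head was in the same place. Only the clamp and the gripper had changed between the two scene images, so the spanner, gear and oil can looked untouched. The arm was clear and still when I handed in.

**Failed or disagreed:**
- **First pinch missed:** The jaws closed to almost nothing above the pin. The pictures show the fingertips ending about 20 mm above the reported TCP, so I went lower and pinched again.
- **Clamp start angle:** It measured about 0.05 rad, not 0.15.
- **Camera agreement:** The cameras differed by 2–4 mm on the pin and hinge.
- **Final check:** I made it from image numbers only, because my 12 views were used up.

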